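# Tip the parts bin and scoop out the bearing balls

### The job

At the gearbox bench, press down the yellow tab of the grey tipping bin until the bin is fully tipped and the three steel bearing balls have rolled together at its low end, then use the scoop with the red handle to scoop all three balls out of that end. Set the scoop, with the balls in it, back down upright on the green mat at the spot where it stood and let go; do not touch the balls with the fingers.

Things in the scene. Friction and masses are not known exactly. Their poses are not given: they have to be found in the camera images.
- bin_tab (a point): Centre of the top face of the yellow press tab (44 x 60 x 5 mm) on the near end's rim of the grey bin (not the blue one). Axes turn with the bin: x from tab to far end, z up. The bin starts level; 4 to 6 N down here tips it near end down by 10 degrees to a stop (tab sinks 19 mm); a stiff hinge keeps it there. Hinge line along y, 106 mm in +x and 60 mm down from here.
- bin_corner (a point): Grey bin: middle of the corner between inner floor and near end wall, where balls gather. Same axes: +x along the floor to the far end, y across, z up the wall. Inside: 160 mm long (x), 92 wide (y), 56 deep; the tab's top is level with the rim, 26 mm in -x from here. The two near upright corners are bevelled at 45 degrees, so the near wall is flat only over its middle 60 mm.
- scoop_grip (a point): Scoop on a 6 mm green mat; point in its upright red handle (24 x 24 mm, ends 27 mm higher), 105 mm above the flat underside. z up the handle, mouth to -x: lip 56 mm in -x, 1.5 mm thick, 48 wide, a ramp to a 4 mm ridge 8 mm behind it, then a pocket 33 long, 66 wide inside, floor 2 thick. Side walls 28 high, 70 over all, from 14 mm behind the lip. Underside ends 12 mm in +x. 0.16 kg.
- ball_a_center (a point): Centre of a bright steel ball, 20 mm across, 33 g, lying loose in the grey bin. It rolls freely.
- ball_b_center (a point): Centre of the second such ball.
- ball_c_center (a point): Centre of the third such ball.
Mind the look-alikes: they are no part of the job. Leave any blue or orange look-alike of the part that bears scoop_grip alone.

How it is judged:
By the outcome, as a careful person would: the job done as asked, in the order asked, and still so for the second after the job is handed in, with the robot touching nothing.
It also fails if it takes over 64 s, if anything falls off the work surface, if the arm or the gripper's body presses on something with over 40 N, if the wrist force passes 120 N, or if a joint passes its speed limit or range.

### The arm

A 6-joint arm with a two-finger parallel gripper is mounted at the origin on the work surface. World frame = base frame: x ahead of the robot, y to its left, z up, the work surface at z = 0. Lengths are in m, angles in rad, forces in N, time in s.
With the tool pointing down it reaches from about 0.375 to 0.975 m from the base axis. Payload 3.8 kg.
Tool frame: the origin (TCP) lies on the centre line of the jaws, within the pads' length; the fingertips stand 25 mm ahead of it and the grasp point (between the pads) lies 6 mm ahead of it; z points along the fingers, y is the line along which they close (so a half turn about z gives the same grasp; the last joint's range is limited). The gripper opens to 85 mm and grips with 20 to 120 N. Pads are 22 mm wide; open, the fingers measure 114 mm over their backs; the gripper's body (76 mm by 85 mm) begins 54 mm behind the grasp point. The pads swing forward as they close: fully open they stand 13 mm farther back than shut.
Start: joints at [1.134, 0.264, 1.604, -0, 1.274, -0.037], TCP at [0.263, 0.622, 0.256] pointing down, gripper open.
Joint ranges: [-2.63, 2.63], [-0.94, 2.18], [0.31, 2.57], [-1.31, 4.45], [0, 2.66], [-2.55, 2.55]. Speed limits (rad/s): [2.57, 2.57, 3.14, 3.14, 3.14, 3.14].

### API

Orientations are given as a rotation vector (axis times angle).
In Python, from workcell import bot gives the robot as it stands. The module is installed in compiled form; this text tells all that it offers.
- The arm moves only by the tool play_rows, never from a script. Its argument "commands" is a list that holds one entry, the list of rows, each a list of 7 numbers: the shift along the tool's x, y, z as a fraction of full scale, then the turn, a rotation vector about the tool's x, y, z as a fraction of full scale, then the closure, from -1 (fully open) to 1 (shut). A call has 1 to 8 rows; each row is the pose to reach, as a shift and turn from the pose commanded when the call began, along the tool's axes at that moment, turning the shorter way round; what a row does not reach only later rows make up. Full scale, the value 1, is 60 cm for a shift and 180 degrees for a turn. A row lasts 1/10 s, in which the tool goes at most 50 mm and 8.59 degrees, less where a joint would pass 70% of its speed; a pose out of reach is approached as far as the arm can. A call with a number of a shift or a turn outside -1 to 1 is refused whole. A call with a gripper value outside its range is refused whole. The fingers move at their own pace and stop on an object; "force" is the grip in N (left out, the last holds). Time passes only in rows, so rows that repeat a pose let the fingers close. It gives the time, the measured TCP pose, the force, the opening and the grip force at its end, in the units of the state.
- bot.read_state(): the state, without advancing time (a new reading comes with each control period).
- bot.read_camera(name): name is "side" or "top" or "wrist"; returns the picture (384x512x3 uint8, blue, green, red); there is no depth.
- bot.camera_params(name): a dict with "fov_y" (degrees; the focal length in pixels is half the picture's height over the tangent of half this angle, whatever the lens; pixels are square), "cx", "cy" (the principal point, pixels), "D" ([k1, k2, p1, p2, k3] as OpenCV has them; the pictures are not rectified), "rvec" (rotation vector, rad) and "tvec" (3), from world to camera coordinates, as OpenCV has them. Camera axes: x right, y down, z forward; pixel columns grow to the right and rows downward; lengths in m; the calibration is good to about 2 mm. A picture is of the moment at which its call begins: read the wrist's pose just before it. camera_params takes no time and is no camera call; for the wrist camera it gives the pose at the moment of the call.
- bot.finish_job(): hands the job in; it is judged then, once.
The state is a dict: "time": time; "q": joint angles; "joint_vel": joint speeds; "joint_torque": joint torques, N m; "tool_pos": TCP position; "tcp_rot": TCP orientation; "wrist_force": force on the tool from outside, world axes, zero at the start; "torque": the same for the moment, N m; "width": opening from 0.0 (shut) to 1.0 (fully open); "grip_force": force on a finger pad.
Only numpy, scipy, OpenCV 4.12 (cv2) and the standard library are available. Lean on these libraries where they do the work, as an engineer would, in place of code of your own. Each camera call takes 0.05 s, during which the arm holds its last target. There are 200 camera calls.

## Working session

There is one attempt and no reset: what is moved stays moved. The work goes in short steps, Python scripts to look and compute and a tool call to move; the robot and the scene stay as the last step left them, time stands still between calls to the robot, and variables do not carry over. Pictures are saved under pics/ and viewed, at most 10 in all, crops included, and the job is handed in when it is done.

Besides the shell and the picture viewer there is one more tool, called after "Request:" as name(argument=value, ...) on one line, values as JSON. play_rows: Moves the arm, as the interface text tells. Its arguments: {"type":"object","properties":{"commands":{"type":"array"},"force":{"type":"number"}},"required":["commands"]}

```bash
mkdir -p pics; cat > h.py <<'E'
import numpy as np, cv2
from scipy.spatial.transform import Rotation as R
from workcell import bot
def K(p):
    f=192/np.tan(np.radians(p['fov_y'])/2); return np.array([[f,0,p['cx']],[0,f,p['cy']],[0,0,1.]])
def ray(p,uv):
    n=cv2.undistortPoints(np.array([[uv]],float),K(p),np.array(p['D'],float))[0,0]
    Rm=cv2.Rodrigues(np.array(p['rvec'],float))[0]; t=np.array(p['tvec'],float)
    d=Rm.T@np.array([n[0],n[1],1]); return -Rm.T@t, d/np.linalg.norm(d)
def onz(p,uv,z):
    o,d=ray(p,uv); return o+d*(z-o[2])/d[2]
def tri(p1,a,p2,b):
    o1,d1=ray(p1,a);o2,d2=ray(p2,b)
    s=np.linalg.lstsq(np.c_[d1,-d2],o2-o1,rcond=None)[0]
    x,y=o1+s[0]*d1,o2+s[1]*d2; return (x+y)/2,np.linalg.norm(x-y)
def proj(p,X):
    return cv2.projectPoints(np.atleast_2d(np.array(X,float)),np.array(p['rvec'],float),np.array(p['tvec'],float),K(p),np.array(p['D'],float))[0][:,0]
E
python3 - <<'E'
from h import *
ims=[]
for n in ["side","top","wrist"]:
    p=bot.camera_params(n); im=bot.read_camera(n); cv2.imwrite(f'pics/{n}0.png',im); ims.append(im)
    o,_=ray(p,(256,192)); print(n,p['fov_y'],o,_)
s=bot.read_state(); print(s)
v=np.zeros((600,800,3),np.uint8)
cv2.imwrite('pics/st.png',cv2.resize(np.vstack([ims[0],ims[1]]),(400,600)))
E
```

```text
side 53.696238850048296 [0.4614304  0.74061673 0.66918053] [ 0.06999586 -0.81822914 -0.57061516]
top 49.85824620834647 [ 0.49523678 -0.07001044  1.02414692] [ 0.06821823  0.01862043 -0.99749664]
wrist 69.58032939385102 [0.19747767 0.64916092 0.3729454 ] [ 0.26966534 -0.12201455 -0.95519268]
{'time': 0.15, 'q': array([ 1.13409617e+00,  2.64580589e-01,  1.60509600e+00, -2.64619400e-05,
        1.27368817e+00, -3.68856405e-02]), 'joint_vel': array([ 0.00172215, -0.00221129, -0.00402909,  0.00033416,  0.00242689,
        0.00018188]), 'joint_torque': array([-1.65294590e-03, -5.15907204e+01, -3.67960024e+01, -2.80399190e-04,
        8.09993595e-03, -4.88397836e-05]), 'tool_pos': array([0.2625156 , 0.62127897, 0.25522838]), 'tcp_rot': array([-6.23762692e-01, -3.07864578e+00,  2.71491325e-03]), 'wrist_force': array([-0.01282703, -0.8383822 ,  0.09956089]), 'torque': array([ 0.00115856, -0.00823602,  0.05552759]), 'grip_force': 0.0, 'width': 1.0000329957547318}
```

View pics/top0.png

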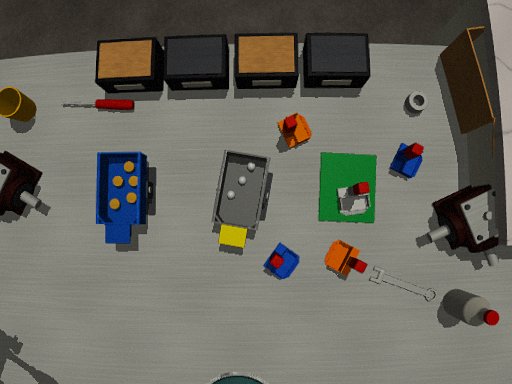

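View pics/side0.png

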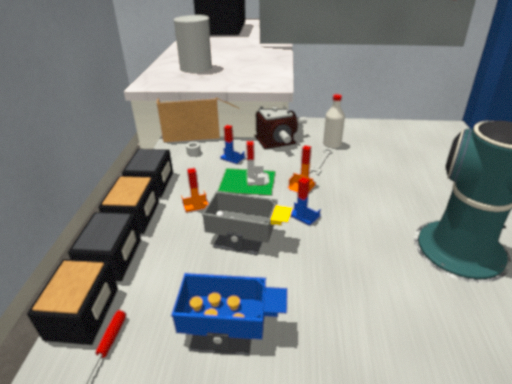

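The top view shows three kinds of scoop with red handles: the light grey one on the green mat (355,197), blue ones at (282,260) and (407,160), and orange ones at (295,130) and (345,258). The grey one on the green mat fits the description. The grey bin is at (242,195), its yellow tab at (233,236) and the balls at (231,195), (242,181) and (251,167). I'll confirm this in enlarged crops.

```bash
python3 - <<'E'
import cv2
a=cv2.imread('pics/top0.png')[140:260,205:385]; cv2.imwrite('pics/c1.png',cv2.resize(a,None,fx=4.4,fy=4.4,interpolation=cv2.INTER_CUBIC))
b=cv2.imread('pics/side0.png')[130:260,190:330]; cv2.imwrite('pics/c2.png',cv2.resize(b,None,fx=4.5,fy=4.5,interpolation=cv2.INTER_CUBIC))
E
```

```text
(no output)
```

View pics/c1.png

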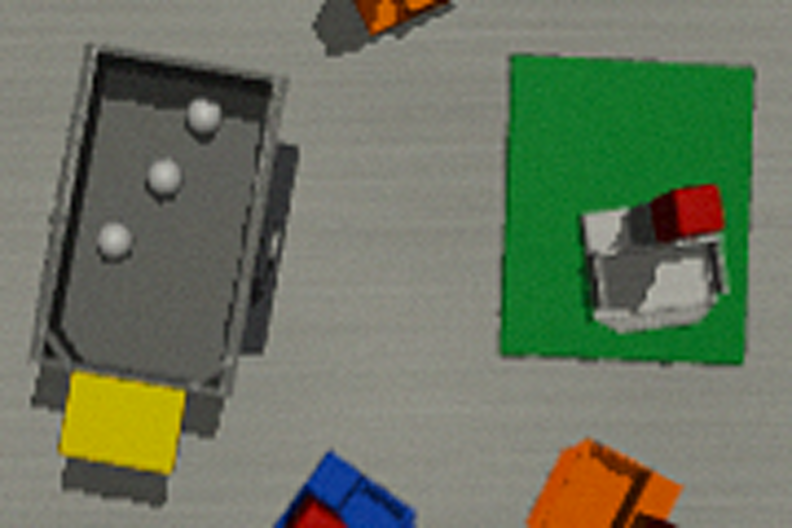

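View pics/c2.png

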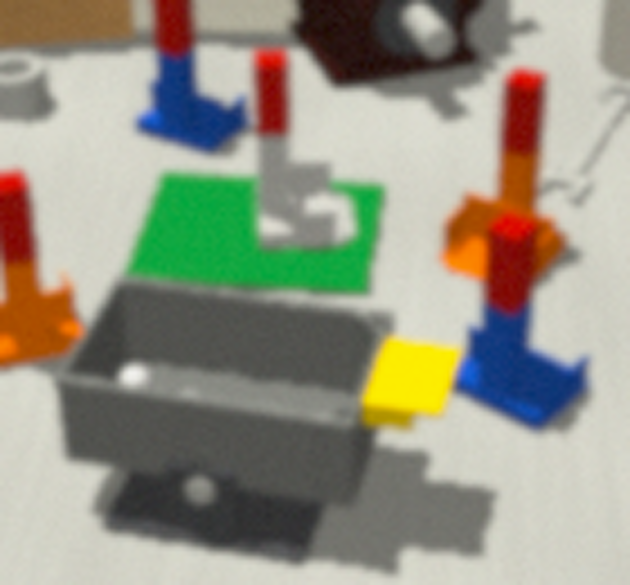

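The crops confirm it: the target is the light grey scoop with the red handle on the mat, with its handle top at top pixel (365,188) and side pixel (250,143). Its mouth faces down in the image, towards the robot. The grey bin has the yellow tab at top (232.7,236.4) and side (282.2,214).

```bash
python3 - <<'E'
from h import *
t=bot.camera_params('top'); s=bot.camera_params('side')
c1=lambda u,v:(u/4.4+205-.4,v/4.4+140-.4)
c2=lambda u,v:(u/4.5+190-.4,v/4.5+130-.4)
print('handle top',tri(t,c1(704,209),s,c2(271,56)))
for a,b in [((70,373),(365,412)),((186,391),(388,338)),((172,474),(462,350)),((62,455),(445,415))]: print('tab',tri(t,c1(*a),s,c2(*b)))
print('tab centre',tri(t,c1(122.5,423),s,c2(415,378)))
cs=[c1(*a) for a in [(92,45),(287,80),(37,362),(228,395)]]
z=tri(t,c1(122.5,423),s,c2(415,378))[0][2]
for c in cs: print('rim',onz(t,c,z))
for a in [(203,118),(164,178),(115,241)]: print('ball',onz(t,c1(*a),z-.046))
for a in [(583,212),(592,313),(622,332),(708,315),(725,290),(720,240)]: print('scoop',onz(t,c1(*a),.025))
for a in [(512,55),(753,68),(743,364),(501,355)]: print('mat',onz(t,c1(*a),.006))
E
```

```text
handle top (array([ 0.56506531, -0.28897513,  0.13550213]), np.float64(0.0010036533286748633))
tab (array([0.487164  , 0.02871081, 0.08819196]), np.float64(0.001529643873585454))
tab (array([ 0.47722856, -0.03138052,  0.0934322 ]), np.float64(0.0008108925366699298))
tab (array([ 0.43521915, -0.02383696,  0.09243927]), np.float64(0.0017027202822694285))
tab (array([0.44474444, 0.0327458 , 0.09139293]), np.float64(0.000851008063242606))
tab centre (array([0.46116215, 0.00147026, 0.09122725]), np.float64(0.0011569888999493738))
rim [0.65637235 0.01627338 0.09122725]
rim [ 0.63675981 -0.08471636  0.09122725]
rim [0.49219829 0.04540027 0.09122725]
rim [ 0.47456876 -0.05283423  0.09122725]
ball [ 0.62347463 -0.0396993   0.04522725]
ball [ 0.59103265 -0.01832908  0.04522725]
ball [0.55712804 0.00842767 0.04522725]
scoop [ 0.5720387  -0.24849563  0.025     ]
scoop [ 0.51624241 -0.25250485  0.025     ]
scoop [ 0.50560465 -0.26901398  0.025     ]
scoop [ 0.51446284 -0.31725151  0.025     ]
scoop [ 0.5281853 -0.3270804  0.025    ]
scoop [ 0.5559082  -0.32485264  0.025     ]
mat [ 0.66285337 -0.21346417  0.006     ]
mat [ 0.65488359 -0.35143191  0.006     ]
mat [ 0.48701607 -0.34153531  0.006     ]
mat [ 0.49363837 -0.20432513  0.006     ]
```

```bash
cat >> h.py <<'E'
def frame(yaw,pitch=0.):
    """part frame: yaw about z, pitch>0 tips -x end down; tool y=part x, tool z=-part z"""
    P=R.from_euler('ZY',[yaw,-pitch],degrees=True).as_matrix()
    return np.c_[P[:,1],P[:,0],-P[:,2]], P
def rows(pos,Rt,s=None):
    s=s or bot.read_state(); R0=R.from_rotvec(s['tcp_rot']).as_matrix()
    sh=R0.T@(np.array(pos)-s['tool_pos'])/.6; tr=R.from_matrix(R0.T@Rt).as_rotvec()/np.pi
    print('row',np.round(sh,4).tolist(),np.round(tr,4).tolist(),'mm',np.round(np.linalg.norm(sh)*600),'deg',np.round(np.linalg.norm(tr)*180,1))
E
python3 - <<'E'
from h import *
T,P=frame(-10.3); rows([.458,.002,.16],T)
E
```

```text
row [-0.7019, -0.8236, 0.1601] [-0.0005, 0.0004, 0.43] mm 656.0 deg 77.4
```

Request:
play_rows(commands=[[[-0.7019,-0.8236,0.1601,0,0,0.43,1],[-0.7019,-0.8236,0.1601,0,0,0.43,1],[-0.7019,-0.8236,0.1601,0,0,0.43,1],[-0.7019,-0.8236,0.1601,0,0,0.43,1],[-0.7019,-0.8236,0.1601,0,0,0.43,1],[-0.7019,-0.8236,0.1601,0,0,0.43,1],[-0.7019,-0.8236,0.1601,0,0,0.43,1],[-0.7019,-0.8236,0.1601,0,0,0.43,1]]], force=40)

```text
time: 0.95
tool_pos: [0.3819, 0.2425, 0.1974]
tcp_rot: [2.259, 2.183, 0.0]
wrist_force: [0.8, -0.3, -0.1]
width: -0.0
grip_force: 0.0
```

```bash
python3 - <<'E'
from h import *
T,P=frame(-10.3); rows([.458,.002,.16],T)
E
```

```text
row [-0.3963, 0.1406, 0.0623] [0.0001, -0.0, 0.0462] mm 255.0 deg 8.3
```

Request:
play_rows(commands=[[[-0.3963,0.1406,0.0623,0,0,0.0462,1],[-0.3963,0.1406,0.0623,0,0,0.0462,1],[-0.3963,0.1406,0.0623,0,0,0.0462,1],[-0.3963,0.1406,0.0623,0,0,0.0462,1],[-0.3963,0.1406,0.0623,0,0,0.0462,1],[-0.3963,0.1406,0.0623,0,0,0.0462,1],[-0.3963,0.1406,0.0623,0,0,0.0462,1],[-0.3963,0.1406,0.0623,0,0,0.0462,1]]])

```text
time: 1.75
tool_pos: [0.459, 0.0049, 0.1602]
tcp_rot: [-2.406, -2.019, 0.0]
wrist_force: [-0.3, 0.4, 0.3]
width: 0.004
grip_force: 0.0
```

```bash
python3 - <<'E'
from h import *
T,P=frame(-10.3); rows([.458,.002,.12],T)
rows([.450,.003,.096],T)
E
```

```text
row [-0.0052, -0.0007, 0.067] [-0.0003, -0.0001, 0.0017] mm 40.0 deg 0.3
row [-0.0058, -0.0141, 0.107] [-0.0003, -0.0001, 0.0017] mm 65.0 deg 0.3
```

Request:
play_rows(commands=[[[-0.005,0,0.04,0,0,0,1],[-0.005,0,0.065,0,0,0,1],[-0.005,-0.002,0.075,0,0,0,1],[-0.005,-0.005,0.083,0,0,0,1],[-0.005,-0.008,0.09,0,0,0,1],[-0.005,-0.011,0.097,0,0,0,1],[-0.005,-0.014,0.103,0,0,0,1],[-0.005,-0.014,0.103,0,0,0,1]]])

```text
time: 2.55
tool_pos: [0.4508, 0.0045, 0.1016]
tcp_rot: [-2.404, -2.022, -0.001]
wrist_force: [-9.0, 1.8, 19.3]
width: -0.001
grip_force: 10.6
```

Request:
play_rows(commands=[[[0,0,0.003,0,0,0,1],[0,0,0.003,0,0,0,1],[0,0,-0.03,0,0,0,1],[0,0,-0.1,0,0,0,1],[0,0.03,-0.18,0,0,0,-1],[0,0.06,-0.25,0,0,0,-1],[0,0.06,-0.25,0,0,0,-1]]])

```text
time: 3.25
tool_pos: [0.4923, -0.0026, 0.2574]
tcp_rot: [2.395, 2.015, 0.019]
wrist_force: [1.0, 0.0, 0.3]
width: 0.506
grip_force: 0.0
```

```bash
python3 - <<'E'
from h import *
s=bot.read_state(); print(s['tool_pos'],s['wrist_force'])
p=bot.camera_params('wrist'); im=bot.read_camera('wrist')
np.save('w1.npy',p); cv2.imwrite('pics/w1.png',im)
t=bot.read_camera('top'); cv2.imwrite('pics/t1.png',t)
T=cv2.resize(t[140:260,205:385],(512,341),interpolation=cv2.INTER_CUBIC)
print(proj(p,[[.46,0,.075],[.565,-.289,.138]]))
cv2.imwrite('pics/w1b.png',cv2.resize(im,(800,600),interpolation=cv2.INTER_CUBIC))
E
```

```text
[ 0.49231002 -0.00257934  0.25743564] [0.9622304  0.02934603 0.26079079]
[[224.79000748 177.02955556]
 [354.94197632 404.3274689 ]]
```

View pics/w1b.png

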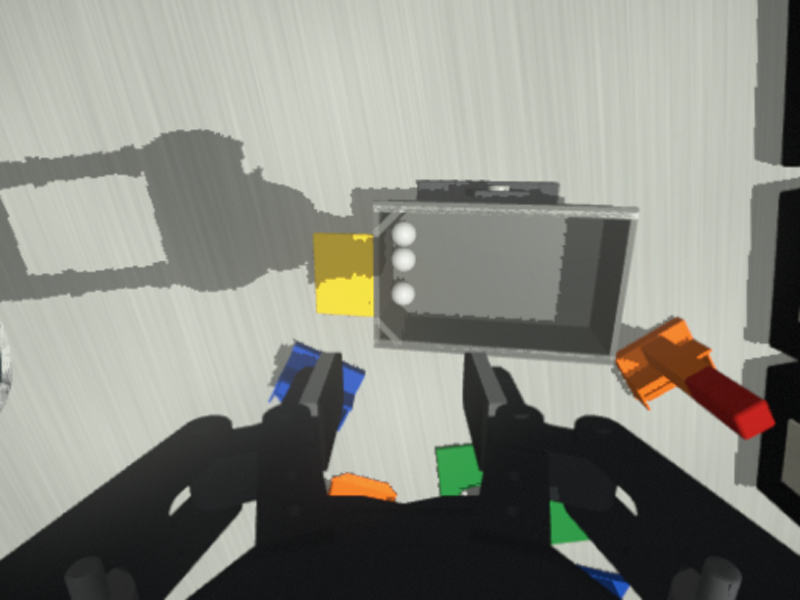

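The wrist view shows the bin tipped and staying so, with the three balls in a row at the near wall: (404,234), (404,259) and (403,293) in the enlarged picture. I'll fit the bin pose from all views.

```bash
cat > fit.py <<'E'
from h import *
from scipy.optimize import least_squares
def binpose(v,pitch):
    H=np.array(v[:3]); _,P=frame(v[3],pitch); return lambda X: H+(P@(np.atleast_2d(X)-[.080,0,-.004]).T).T
E
python3 - <<'E'
from fit import *
t=bot.camera_params('top'); s=bot.camera_params('side'); w=np.load('w1.npy',allow_pickle=True).item()
c1=lambda a:np.array(a)/4.4+[204.6,139.6]; c2=lambda a:np.array(a)/4.5+[189.6,129.6]; cw=lambda a:np.array(a)/1.5625-.2
rim=np.array([[.164,.05,.056],[.164,-.05,.056],[-.004,.05,.056],[-.004,-.05,.056]])
tab=np.array([[-.004,.03,.056],[-.004,-.03,.056],[-.048,-.03,.056],[-.048,.03,.056]])
def res(v):
    L=binpose(v,0); Q=binpose(v,v[4])
    return np.r_[(proj(t,L(rim))-c1([(92,45),(287,80),(37,362),(228,395)])).ravel(),
     (proj(t,L(tab))-c1([(70,373),(186,391),(172,474),(62,455)])).ravel(),
     (proj(s,L(tab))-c2([(365,412),(388,338),(462,350),(445,415)])).ravel(),
     (proj(w,Q(rim))-cw([(638,208),(613,361),(374,205),(376,347)])).ravel()/1.0,
     (proj(w,Q(tab))-cw([(373,233),(374,317),(317,314),(313,233)])).ravel()]
f=least_squares(res,[.565,-.0175,.031,-10.3,10],x_scale=[.01,.01,.01,1,1],loss='soft_l1')
print(f.x,np.round(res(f.x).reshape(-1,2),1).tolist())
np.save('bin.npy',f.x)
Q=binpose(f.x,f.x[4]); _,P=frame(f.x[3],f.x[4]); c=Q([0,0,0])[0]; print('corner',c,'tab',binpose(f.x,0)([-.026,0,.056]))
for b in [(404,234),(404,259),(403,293)]:
    o,d=ray(w,cw(b)); n=P[:,2]; X=o+d*((c+n*.01-o)@n)/(d@n); print('ball',X,(P.T@(X-c)*1000).round(1))
E
```

```text
[  0.56613885  -0.01812696   0.032995   -10.53172169   7.33016781] [[0.2, -0.8], [-0.9, -1.3], [-0.5, -0.2], [-0.4, 0.1], [0.6, -1.2], [0.4, -0.6], [0.2, -0.2], [-1.0, -0.6], [-0.4, -2.1], [-0.2, -0.1], [0.5, -0.3], [-0.2, -0.0], [-1.3, 1.8], [-0.0, -3.1], [0.0, -0.3], [-0.7, -2.2], [0.8, 0.9], [0.5, 0.5], [-1.1, 0.5], [-1.0, -0.2]]
corner [ 0.48762758 -0.0035308   0.02675536] tab [[0.46192454 0.0012477  0.092995  ]]
ball [0.50200654 0.01832764 0.03814234] [11.5 24.1 10. ]
ball [ 0.49861436 -0.00128413  0.03817444] [11.8  4.2 10. ]
ball [ 0.49301886 -0.02887661  0.03811554] [ 11.3 -23.9  10. ]
```

```bash
python3 - <<'E'
from fit import *
s=bot.camera_params('side'); im=bot.read_camera('side'); v=np.load('bin.npy')
big=cv2.resize(im[150:270,190:330],None,fx=5,fy=5,interpolation=cv2.INTER_CUBIC)
rim=np.array([[.164,.05,.056],[.164,-.05,.056],[-.004,-.05,.056],[-.004,.05,.056]])
tab=np.array([[-.004,.03,.056],[-.004,-.03,.056],[-.048,-.03,.056],[-.048,.03,.056]])
for pt,col in ((7.3,(255,0,0)),(10,(0,0,255))):
  for m in (rim,tab):
    q=(proj(s,binpose(v,pt)(m))-[190,150]+.4)*5
    cv2.polylines(big,[q.astype(int)],True,col,1)
cv2.imwrite('pics/s2.png',big)
E
```

```text
(no output)
```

View pics/s2.png

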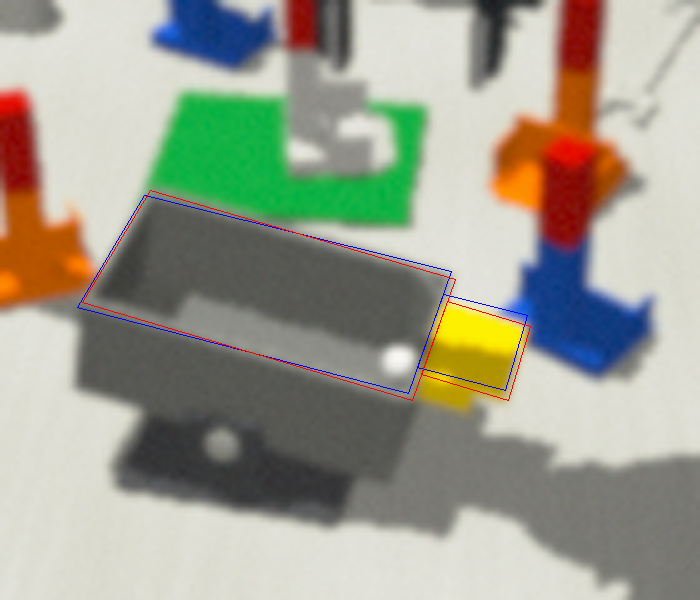

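The red outline (10°) matches the tab and rim, so the bin is fully tipped. Next I'll take a look above the scoop.

```bash
python3 - <<'E'
from fit import *
t=bot.camera_params('top'); s=bot.camera_params('side'); w=np.load('w1.npy',allow_pickle=True).item()
c1=lambda a:np.array(a)/4.4+[204.6,139.6]; c2=lambda a:np.array(a)/4.5+[189.6,129.6]; cw=lambda a:np.array(a)/1.5625-.2
cs=lambda a:np.array(a)/5+[189.6,149.6]
rim=np.array([[.164,.05,.056],[.164,-.05,.056],[-.004,.05,.056],[-.004,-.05,.056]])
tab=np.array([[-.004,.03,.056],[-.004,-.03,.056],[-.048,-.03,.056],[-.048,.03,.056]])
def res(v):
    L=binpose(v,0); Q=binpose(v,10)
    return np.r_[(proj(t,L(rim))-c1([(92,45),(287,80),(37,362),(228,395)])).ravel(),
     (proj(t,L(tab))-c1([(70,373),(186,391),(172,474),(62,455)])).ravel(),
     (proj(s,L(tab))-c2([(365,412),(388,338),(462,350),(445,415)])).ravel(),
     (proj(s,Q(tab))-cs([(423,374),(445,301),(530,327),(510,397)])).ravel(),
     (proj(w,Q(rim))-cw([(638,208),(613,361),(374,205),(376,347)])).ravel(),
     (proj(w,Q(tab))-cw([(373,233),(374,317),(317,314),(313,233)])).ravel()]
f=least_squares(res,[.565,-.0175,.031,-10.3],x_scale=[.01,.01,.01,1],loss='soft_l1')
print(f.x,np.round(res(f.x).reshape(-1,2),1).tolist())
np.save('bin.npy',f.x)
Q=binpose(f.x,10); _,P=frame(f.x[3],10); c=Q([0,0,0])[0]; print('corner',c,'tab',binpose(f.x,0)([-.026,0,.056]))
for b in [(404,234),(404,259),(403,293)]:
    o,d=ray(w,cw(b)); n=P[:,2]; X=o+d*((c+n*.01-o)@n)/(d@n); print('ball',X,(P.T@(X-c)*1000).round(1))
T,_=frame(8); rows([.545,-.335,.25],T)
E
```

```text
[  0.56719616  -0.01855999   0.03336108 -10.25782224] [[0.2, -1.2], [-0.9, -2.0], [-0.2, -0.5], [-0.0, -0.5], [1.0, -1.5], [0.8, -1.1], [0.6, -0.7], [-0.5, -1.0], [-0.7, -2.4], [-0.6, -0.4], [0.1, -0.7], [-0.6, -0.4], [-0.6, -0.2], [0.0, -0.1], [-0.3, -0.6], [-0.6, 0.3], [-1.6, 2.0], [-0.1, -1.7], [-1.0, 0.1], [-1.2, -3.0], [-0.2, 1.0], [-0.2, -0.1], [-0.7, -0.4], [-0.8, -0.1]]
corner [ 0.48898731 -0.0044065   0.02340846] tab [[4.62890425e-01 3.16263460e-04 9.33610828e-02]]
ball [0.50199145 0.01788189 0.0351192 ] [10.7 24.2 10. ]
ball [ 0.49856879 -0.00190667  0.0351467 ] [10.9  4.2 10. ]
ball [ 0.4929216  -0.02976003  0.03504146] [ 10.3 -24.2  10. ]
row [-0.5292, 0.1923, -0.002] [0.0002, -0.0, -0.0994] mm 338.0 deg 17.9
```

Request:
play_rows(commands=[[[-0.5292,0.1923,-0.002,0,0,-0.0994,-1],[-0.5292,0.1923,-0.002,0,0,-0.0994,-1],[-0.5292,0.1923,-0.002,0,0,-0.0994,-1],[-0.5292,0.1923,-0.002,0,0,-0.0994,-1],[-0.5292,0.1923,-0.002,0,0,-0.0994,-1],[-0.5292,0.1923,-0.002,0,0,-0.0994,-1],[-0.5292,0.1923,-0.002,0,0,-0.0994,-1],[-0.5292,0.1923,-0.002,0,0,-0.0994,-1]]])

```text
time: 4.2
tool_pos: [0.5437, -0.3402, 0.2467]
tcp_rot: [-2.066, -2.364, 0.003]
wrist_force: [-0.3, 0.6, -0.2]
width: 1.0
grip_force: 0.0
```

```bash
python3 - <<'E'
from h import *
p=bot.camera_params('wrist'); im=bot.read_camera('wrist'); np.save('w2.npy',p); s=bot.read_state(); print(s['tool_pos'],s['q'])
cv2.imwrite('pics/w2.png',cv2.resize(im,(800,600),interpolation=cv2.INTER_CUBIC))
E
```

```text
[ 0.5434189  -0.33736032  0.24665925] [-5.94467622e-01  2.06616776e-01  1.69185755e+00 -1.09973993e-04
  1.24783353e+00 -7.29628251e-01]
```

View pics/w2.png

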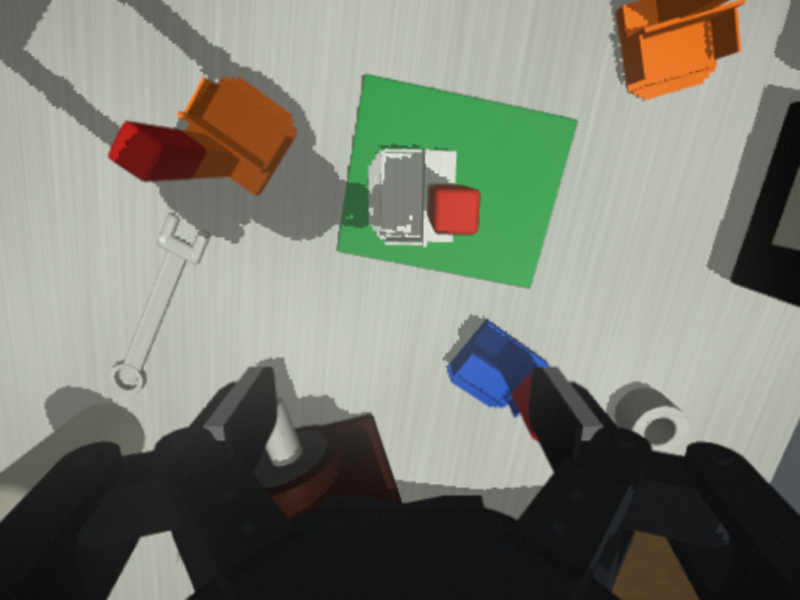

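The scoop sits square in the wrist image (yaw about 8°), with its handle top at (457,210), lip at x≈369 and rear plate corner at (456,150).

```bash
python3 - <<'E'
from h import *
from scipy.optimize import least_squares
w=np.load('w2.npy',allow_pickle=True).item(); t=bot.camera_params('top'); s=bot.camera_params('side')
c1=lambda a:np.array(a)/4.4+[204.6,139.6]; c2=lambda a:np.array(a)/4.5+[189.6,129.6]; cw=lambda a:np.array(a)/1.5625-.2
h=.027
mod=np.array([[0,0,h],[-.056,0,-.1035],[.012,.035,-.103],[.012,-.035,-.103],[-.042,.035,-.077],[-.042,-.035,-.077]])
px=cw([(457,210),(369,197),(456,151),(454,242),(385,149),(385,243)])
def pts(v): return np.array(v[:3])+R.from_euler('z',v[3],degrees=True).apply(mod)
def res(v):
    P=pts(v); return np.r_[(proj(w,P)-px).ravel(),(proj(t,P[:1])-c1((704,209))).ravel(),(proj(s,P[:1])-c2((271,56))).ravel()]
f=least_squares(res,[.56,-.28,.11,8],x_scale=[.01,.01,.01,1],loss='soft_l1'); print(f.x,res(f.x).reshape(-1,2).round(1).tolist())
print(tri(w,px[0],t,c1((704,209))),tri(w,px[0],s,c2((271,56))))
v=f.x; np.save('scoop.npy',v)
T,_=frame(v[3]); rows([v[0],v[1],.19],T); rows([v[0],v[1],v[2]+.006],T)
E
```

```text
[ 0.56619901 -0.28735842  0.11031266  7.35675071] [[0.4, 1.2], [0.2, -0.9], [-0.7, -0.1], [-1.5, -1.8], [-0.1, 0.0], [0.2, 0.7], [-0.6, -0.8], [-0.3, -0.3]]
(array([ 0.56366893, -0.28537481,  0.15063592]), np.float64(0.0006008539894122111)) (array([ 0.56555582, -0.28652129,  0.13681291]), np.float64(0.0004736256245580712))
row [0.0772, 0.0492, 0.0945] [-0.0011, -0.001, 0.0022] mm 79.0 deg 0.5
row [0.0768, 0.0496, 0.2173] [-0.0011, -0.001, 0.0022] mm 141.0 deg 0.5
```

Request:
play_rows(commands=[[[0.0772,0.0492,0.06,0,0,0.002,-1],[0.0772,0.0492,0.0945,0,0,0.002,-1],[0.0772,0.0492,0.0945,0,0,0.002,-1],[0.077,0.0495,0.13,0,0,0.002,-1],[0.077,0.0495,0.17,0,0,0.002,-1],[0.077,0.0495,0.2,0,0,0.002,-1],[0.077,0.0495,0.217,0,0,0.002,-1],[0.077,0.0495,0.217,0,0,0.002,-1]]])

```text
time: 5.05
tool_pos: [0.5663, -0.2853, 0.1183]
tcp_rot: [-2.067, -2.361, 0.001]
wrist_force: [-0.5, -0.7, 0.0]
width: 1.001
grip_force: 0.0
```

Request:
play_rows(commands=[[[0,0,0,0,0,0,1],[0,0,0,0,0,0,1],[0,0,0,0,0,0,1],[0,0,0,0,0,0,1],[0,0,0,0,0,0,1],[0,0,0,0,0,0,1],[0,0,0,0,0,0,1]]], force=100)

```text
time: 5.75
tool_pos: [0.5676, -0.2867, 0.1206]
tcp_rot: [2.07, 2.363, -0.001]
wrist_force: [-3.5, -0.2, 5.9]
width: 0.269
grip_force: 98.1
```

```bash
python3 - <<'E'
from h import *
s=bot.read_state(); print(s['tool_pos'],R.from_rotvec(s['tcp_rot']).as_matrix().round(3),s['wrist_force'],s['q'])
np.save('grasp.npy',np.r_[s['tool_pos'],s['tcp_rot']])
E
```

```text
[ 0.56763272 -0.286694    0.12063567] [[-0.132  0.991 -0.   ]
 [ 0.991  0.132 -0.001]
 [-0.001 -0.    -1.   ]] [-3.50569413 -0.23118842  5.86174011] [-5.06516220e-01  3.04007532e-01  1.81647216e+00 -7.95454147e-04
  1.02074544e+00 -6.38082462e-01]
```

Request:
play_rows(commands=[[[0,0,-0.05,0,0,0,1],[0,0,-0.13,0,0,0,1],[0,0,-0.2,0,0,0,1],[0,0,-0.25,0,0,0,1],[0,0,-0.25,0,0,0,1]]])

```text
time: 6.25
tool_pos: [0.5706, -0.2877, 0.2761]
tcp_rot: [2.063, 2.355, 0.004]
wrist_force: [-0.4, -0.4, -0.5]
width: 0.268
grip_force: 97.6
```

```bash
cat >> fit.py <<'E'
def lip(x,y,z,pitch,dyaw=0):
    """bin-frame mm of the lip's underside edge"""
    v=np.load('bin.npy'); L=binpose(v,10)(np.array([x,y,z])/1000)[0]; T,P=frame(v[3]+dyaw,pitch)
    return L+P@[.056,0,.1146],T
E
python3 - <<'E'
from fit import *
s=bot.read_state(); print(s['tool_pos'],s['wrist_force'],s['width'])
im=bot.read_camera('side'); cv2.imwrite('pics/s3.png',im)
pos,T=lip(50,0,100,12); print(pos); rows(pos,T)
E
```

```text
[ 0.57060282 -0.28770098  0.27607334] [-0.3868986  -0.40503897 -0.49333421] 0.26775503017020497
[ 0.5508083  -0.01559427  0.25431041]
row [0.4526, 0.0289, 0.0291] [-0.0643, -0.0095, 0.0986] mm 273.0 deg 21.3
```

Request:
play_rows(commands=[[[0.4526,0.0289,0.029,-0.0643,-0.0095,0.0986,1],[0.4526,0.0289,0.029,-0.0643,-0.0095,0.0986,1],[0.4526,0.0289,0.029,-0.0643,-0.0095,0.0986,1],[0.4526,0.0289,0.029,-0.0643,-0.0095,0.0986,1],[0.4526,0.0289,0.029,-0.0643,-0.0095,0.0986,1],[0.4526,0.0289,0.029,-0.0643,-0.0095,0.0986,1],[0.4526,0.0289,0.029,-0.0643,-0.0095,0.0986,1],[0.4526,0.0289,0.029,-0.0643,-0.0095,0.0986,1]]])

```text
time: 7.1
tool_pos: [0.5479, -0.0143, 0.2497]
tcp_rot: [2.288, 1.914, 0.193]
wrist_force: [-0.7, -0.4, -1.5]
width: 0.268
grip_force: 97.8
```

```bash
python3 - <<'E'
from fit import *
s=bot.read_state(); print(s['tool_pos'],s['wrist_force'],s['width'])
sp=bot.camera_params('side'); im=bot.read_camera('side')
P=R.from_rotvec(s['tcp_rot']).as_matrix(); B=np.c_[P[:,1],P[:,0],-P[:,2]]
mod=np.array([[-56,24,-105],[-56,-24,-105],[12,-35,-105],[12,35,-105]])/1000
q=proj(sp,s['tool_pos']+(B@(mod-[0,0,.0096]).T).T)
mt=np.array([[-12,-12,27],[-12,12,27],[12,12,27],[12,-12,27]])/1000
q2=proj(sp,s['tool_pos']+(B@(mt-[0,0,.0096]).T).T)
w=bot.read_camera('wrist')
big=cv2.resize(im[70:270,190:330],None,fx=3,fy=3,interpolation=cv2.INTER_CUBIC)
for k in (q,q2): cv2.polylines(big,[((k-[190,70]+.4)*3).astype(int)],True,(0,0,255),1)
w=cv2.resize(w[:,100:],(int(412*600/384*.58),int(600*.58)))
out=np.zeros((600,800,3),np.uint8); out[:,:420]=big; out[:w.shape[0],425:425+w.shape[1]]=w[:,:375]
cv2.imwrite('pics/m3.png',out)
for z in (30,8,4): pos,T=lip(50,0,z,12); print(z); rows(pos,T,s)
E
```

```text
[ 0.54791128 -0.01425395  0.24970876] [-0.66312728 -0.36352846 -1.52266885] 0.26844504103076217
30
row [-0.0015, 0.0036, 0.1101] [-0.0031, -0.0004, 0.0006] mm 66.0 deg 0.6
8
row [-0.0015, 0.0027, 0.1468] [-0.0031, -0.0004, 0.0006] mm 88.0 deg 0.6
4
row [-0.0015, 0.0025, 0.1535] [-0.0031, -0.0004, 0.0006] mm 92.0 deg 0.6
```

View pics/m3.png

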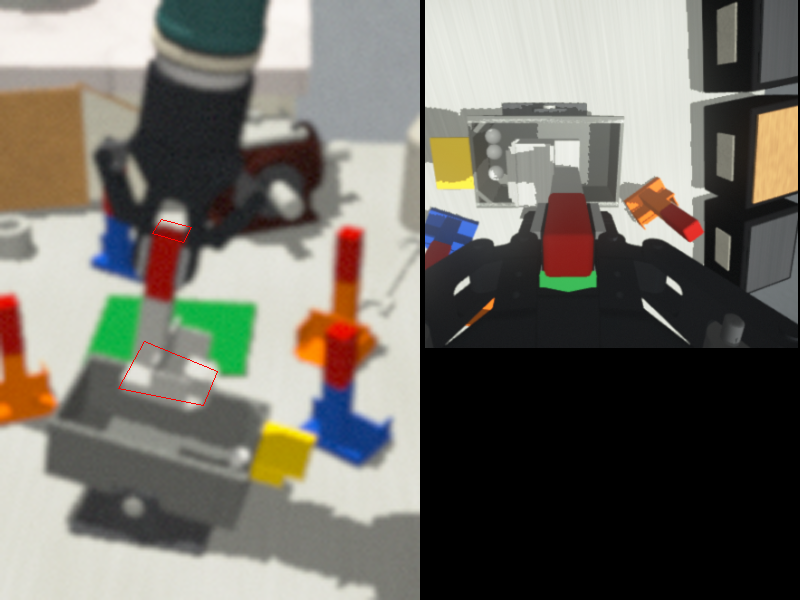

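The scoop is held upright in the jaws as modelled, above the bin, and the balls are still in their row at the near wall. Next I lower it.

Request:
play_rows(commands=[[[-0.0015,0.003,0.07,-0.003,0,0,1],[-0.0015,0.003,0.11,-0.003,0,0,1],[-0.0015,0.003,0.13,-0.003,0,0,1],[-0.0015,0.003,0.14,-0.003,0,0,1],[-0.0015,0.003,0.147,-0.003,0,0,1],[-0.0015,0.003,0.147,-0.003,0,0,1]]])

```text
time: 7.8
tool_pos: [0.5689, -0.0194, 0.1667]
tcp_rot: [2.281, 1.905, 0.206]
wrist_force: [-0.7, -0.6, -1.0]
width: 0.268
grip_force: 97.8
```

Request:
play_rows(commands=[[[0,0,0.003,0,0,0,1],[0,0,0.007,0,0,0,1],[0,0,0.007,0,0,0,1]]])

```text
time: 8.1
tool_pos: [0.5694, -0.0191, 0.1624]
tcp_rot: [2.281, 1.905, 0.206]
wrist_force: [-0.2, 0.7, -1.2]
width: 0.267
grip_force: 97.8
```

Request:
play_rows(commands=[[[0,0,0.003,0,0,0,1],[0,0,0.003,0,0,0,1]]])

```text
time: 8.3
tool_pos: [0.5695, -0.0191, 0.1602]
tcp_rot: [2.281, 1.906, 0.206]
wrist_force: [0.6, 0.1, -1.8]
width: 0.271
grip_force: 97.8
```

Request:
play_rows(commands=[[[0,0,0.003,0,0,0,1],[0,0,0.003,0,0,0,1]]])

```text
time: 8.5
tool_pos: [0.5698, -0.0192, 0.1583]
tcp_rot: [2.281, 1.906, 0.205]
wrist_force: [-0.3, 0.2, -2.0]
width: 0.27
grip_force: 97.8
```

Request:
play_rows(commands=[[[0,0,0.002,0,0,0,1],[0,0,0.002,0,0,0,1]]])

```text
time: 8.7
tool_pos: [0.5702, -0.0193, 0.158]
tcp_rot: [2.281, 1.906, 0.205]
wrist_force: [-2.5, -0.4, 4.3]
width: 0.269
grip_force: 98.9
```

```bash
cat >> fit.py <<'E'
def where():
    s=bot.read_state(); v=np.load('bin.npy'); P=R.from_rotvec(s['tcp_rot']).as_matrix(); B=np.c_[P[:,1],P[:,0],-P[:,2]]
    L=s['tool_pos']-B@[.056,0,.1146]; _,Q=frame(v[3],10); c=binpose(v,10)([0,0,0])[0]
    print('t',s['time'],'lip in bin mm',(Q.T@(L-c)*1000).round(1),'rel rot deg',R.from_matrix(Q.T@B).as_rotvec(degrees=True).round(1),'F bin',(Q.T@s['wrist_force']).round(1),'tau',s['torque'].round(2)); return s
E
python3 -c "
from fit import *
s=where()
for x,z in ((30,0),(3,0)): rows(*lip(x,0,z,12),s)"
```

```text
t 8.7 lip in bin mm [53.1  0.   1.5] rel rot deg [ 0.1 -2.2 -0. ] F bin [-1.6 -0.9  4.6] tau [ 0.11  0.86 -0.02]
row [0.0003, -0.0379, 0.0014] [0.001, -0.0006, -0.0001] mm 23.0 deg 0.2
row [0.0003, -0.0829, -0.0004] [0.001, -0.0006, -0.0001] mm 50.0 deg 0.2
```

Request:
play_rows(commands=[[[0,-0.015,-0.0005,0,0,0,1],[0,-0.03,-0.001,0,0,0,1],[0,-0.045,-0.0016,0,0,0,1],[0,-0.053,-0.002,0,0,0,1],[0,-0.06,-0.0023,0,0,0,1],[0,-0.06,-0.0023,0,0,0,1]]])

```text
time: 9.3
tool_pos: [0.535, -0.0128, 0.1517]
tcp_rot: [2.281, 1.905, 0.207]
wrist_force: [0.2, 0.8, 5.8]
width: 0.269
grip_force: 98.7
```

```bash
python3 -c "
from fit import *
s=where(); rows(*lip(3,0,.5,12),s)"
```

```text
t 9.3 lip in bin mm [16.9  0.1  1.5] rel rot deg [ 0.1 -2.2 -0. ] F bin [1.1 0.8 5.7] tau [-0.02  0.08  0.01]
row [0.0002, -0.0224, 0.0012] [0.0014, -0.0006, -0.0] mm 13.0 deg 0.3
```

Request:
play_rows(commands=[[[0,-0.005,-0.0001,0,0,0,1],[0,-0.01,-0.0003,0,0,0,1],[0,-0.015,-0.0005,0,0,0,1],[0,-0.018,-0.0007,0,0,0,1],[0,-0.018,-0.0007,0,0,0,1]]])

```text
time: 9.8
tool_pos: [0.5256, -0.0111, 0.1502]
tcp_rot: [2.28, 1.904, 0.208]
wrist_force: [2.1, 0.4, 5.8]
width: 0.271
grip_force: 98.5
```

```bash
python3 -c "
from fit import *
s=where()
cv2.imwrite('pics/w5.png',bot.read_camera('wrist'))
t=bot.read_camera('side'); cv2.imwrite('pics/s5.png',t)"
```

```text
t 9.8 lip in bin mm [7.4 0.1 1.6] rel rot deg [ 0.1 -2.3 -0. ] F bin [3.  0.8 5.3] tau [-0.15 -0.59  0.05]
```

Request:
play_rows(commands=[[[0,-0.005,-0.0002,0,0,0,1],[0,-0.01,-0.0004,0,0,0,1],[0,-0.01,-0.0004,0,0,0,1]]])

```text
time: 10.2
tool_pos: [0.5198, -0.0101, 0.1492]
tcp_rot: [2.28, 1.904, 0.209]
wrist_force: [2.9, 0.9, 5.9]
width: 0.268
grip_force: 98.5
```

```bash
python3 -c "
from fit import *
s=where()"
```

```text
t 10.2 lip in bin mm [1.4 0.2 1.6] rel rot deg [ 0.1 -2.4 -0. ] F bin [3.7 1.4 5.4] tau [-0.12 -0.67 -0.  ]
```

Request:
play_rows(commands=[[[0,-0.004,-0.0002,0,0,0,1],[0,-0.008,-0.0003,0,0,0,1],[0,-0.008,-0.0003,0,0,0,1]]])

```text
time: 10.5
tool_pos: [0.5178, -0.0096, 0.1497]
tcp_rot: [2.276, 1.901, 0.215]
wrist_force: [9.1, -1.5, 2.8]
width: 0.268
grip_force: 98.6
```

```bash
python3 -c "
from fit import *
s=where(); w=bot.read_camera('wrist'); t=bot.read_camera('top')
cv2.imwrite('pics/w6.png',np.hstack([cv2.resize(w[40:220,120:320],None,fx=2.6,fy=2.6,interpolation=cv2.INTER_CUBIC)]))"
```

```text
t 10.5 lip in bin mm [0.3 0.4 2.1] rel rot deg [ 0.2 -2.7 -0. ] F bin [9.6 0.2 1.2] tau [-0.37 -2.15 -0.01]
```

View pics/w6.png

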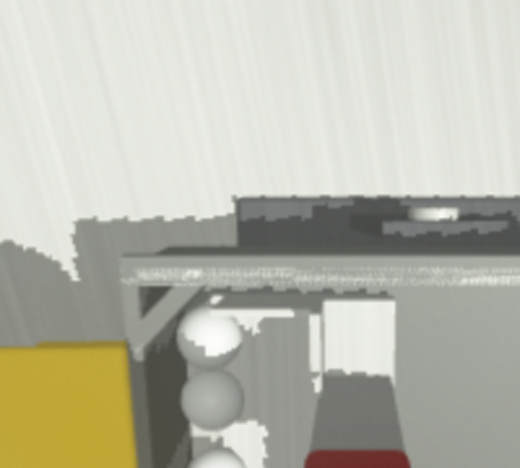

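The lip has met the near wall (9.6 N) and the balls sit behind the lip, inside the scoop's front. Next I'll tilt the nose up about the heel while keeping the lip by the wall.

```bash
python3 -c "
from fit import *
s=where()
for p in (10,7.5,5,2.5,0,-3,-6.5,-10):
    a=np.radians(10-p); rows(*lip(1.3,0.3,2.6+68*np.sin(a),p),s)"
```

```text
t 10.6 lip in bin mm [0.4 0.4 2.2] rel rot deg [ 0.2 -2.7 -0. ] F bin [8.8 0.6 1.3] tau [-0.36 -2.13 -0.09]
row [0.0004, 0.0106, 0.004] [0.0151, -0.0009, -0.0001] mm 7.0 deg 2.7
row [0.0004, 0.0188, 0.0037] [0.029, -0.0009, -0.0] mm 12.0 deg 5.2
row [0.0004, 0.0269, 0.0038] [0.0429, -0.0009, -0.0] mm 16.0 deg 7.7
row [0.0004, 0.0347, 0.0042] [0.0568, -0.0009, -0.0] mm 21.0 deg 10.2
row [0.0004, 0.0423, 0.0049] [0.0707, -0.0009, 0.0] mm 26.0 deg 12.7
row [0.0004, 0.0511, 0.0063] [0.0874, -0.0009, 0.0] mm 31.0 deg 15.7
row [0.0004, 0.0608, 0.0086] [0.1068, -0.0009, 0.0001] mm 37.0 deg 19.2
row [0.0004, 0.07, 0.0115] [0.1262, -0.0009, 0.0001] mm 43.0 deg 22.7
```

Request:
play_rows(commands=[[[0,0.015,0.001,0.015,0,0,1],[0,0.024,0.001,0.029,0,0,1],[0,0.032,0.001,0.043,0,0,1],[0,0.04,0.0015,0.057,0,0,1],[0,0.0475,0.002,0.071,0,0,1],[0,0.0565,0.0035,0.0875,0,0,1],[0,0.066,0.006,0.107,0,0,1],[0,0.075,0.009,0.126,0,0,1]]])

```text
time: 11.4
tool_pos: [0.5594, -0.0174, 0.1513]
tcp_rot: [-2.298, -1.92, 0.175]
wrist_force: [4.5, -0.4, -0.1]
width: 0.266
grip_force: 99.2
```

```bash
python3 -c "
from fit import *
s=where(); rows(*lip(3,0.3,26,-12),s); w=bot.read_camera('wrist'); t=bot.read_camera('top')
cv2.imwrite('pics/w7.png',np.hstack([cv2.resize(w[40:260,120:340],None,fx=2.7,fy=2.7,interpolation=cv2.INTER_CUBIC)]))"
```

```text
t 11.4 lip in bin mm [ 0.1 -0.1 25.8] rel rot deg [ 0.1 20.5  0. ] F bin [ 4.5  0.4 -0.9] tau [-0.27 -1.31 -0.03]
row [0.0009, 0.0094, 0.0005] [0.0082, -0.0005, 0.0001] mm 6.0 deg 1.5
```

```bash
python3 -c "
from fit import *
s=bot.read_state()
p,T=lip(4,0.3,27,-12); rows(p,T,s)
for h in (.03,.08,.13): rows(p+[.005,0,h],T,s)"
```

```text
row [0.001, 0.0098, -0.0018] [0.0076, -0.0005, 0.0] mm 6.0 deg 1.4
row [0.0026, 0.0086, -0.0524] [0.0076, -0.0005, 0.0] mm 32.0 deg 1.4
row [0.0027, -0.0067, -0.1343] [0.0076, -0.0005, 0.0] mm 81.0 deg 1.4
row [0.0029, -0.0221, -0.2162] [0.0076, -0.0005, 0.0] mm 130.0 deg 1.4
```

Request:
play_rows(commands=[[[0.001,0.01,-0.002,0.0076,0,0,1],[0.001,0.01,-0.002,0.0076,0,0,1],[0.002,0.0095,-0.025,0.0076,0,0,1],[0.0026,0.0086,-0.052,0.0076,0,0,1],[0.0026,0.001,-0.093,0.0076,0,0,1],[0.0027,-0.0067,-0.134,0.0076,0,0,1],[0.0028,-0.0221,-0.216,0.0076,0,0,1],[0.0028,-0.0221,-0.216,0.0076,0,0,1]]])

```text
time: 12.3
tool_pos: [0.5729, -0.0177, 0.2905]
tcp_rot: [-2.291, -1.915, 0.182]
wrist_force: [3.7, -0.0, -1.5]
width: 0.269
grip_force: 99.9
```

```bash
python3 -c "
from fit import *
f=[]
s=where(); w=bot.read_camera('wrist'); t=bot.read_camera('top'); d=bot.read_camera('side')
for i in range(4): f.append(bot.read_state()['wrist_force']); bot.read_camera('top')
print(np.mean(f,0))
out=np.zeros((600,800,3),np.uint8)
a=cv2.resize(w[20:260,120:380],(520,480),interpolation=cv2.INTER_CUBIC); out[:480,:520]=a
b=cv2.resize(d[70:270,200:310],(275,500),interpolation=cv2.INTER_CUBIC); out[:500,523:798]=b
cv2.imwrite('pics/m8.png',out)"
```

```text
t 12.3 lip in bin mm [ 36.5   2.1 161.5] rel rot deg [ 0.2 21.1  0. ] F bin [ 3.4  0.6 -2.1] tau [-0.01 -0.27  0.01]
[ 0.0700617   0.23517518 -2.61103948]
```

View pics/m8.png

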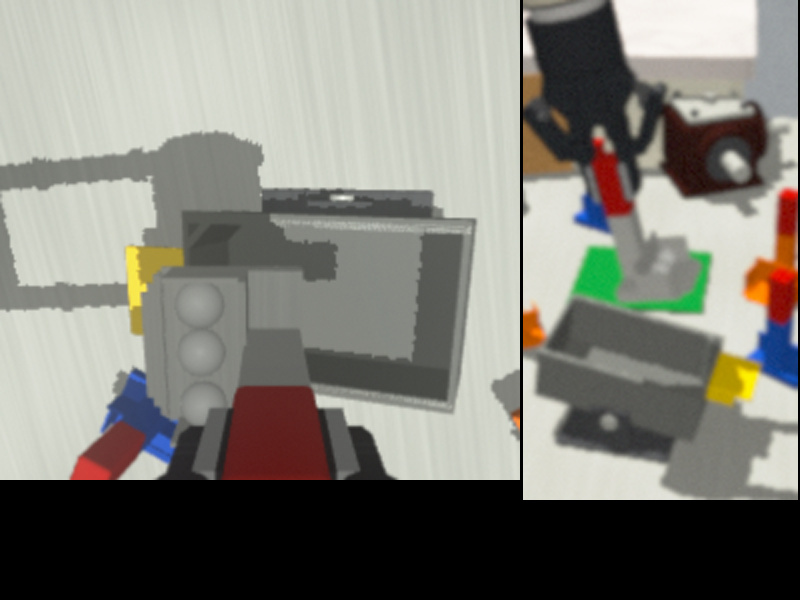

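All three balls are in the pocket: (200,303), (201,352) and (205,403) in the composite. Now I'll carry the scoop gently back to the mat, still nose-up.

```bash
python3 -c "
from fit import *
s=bot.read_state(); g=np.load('grasp.npy'); print(g)
T,_=frame(7.5,-8); e=np.array([g[0]+.01,g[1],.27]); R0=R.from_rotvec(s['tcp_rot']); 
rows(e,T,s)"
```

```text
[ 5.67632722e-01 -2.86693997e-01  1.20635666e-01  2.06978626e+00
  2.36271675e+00 -9.18975259e-04]
row [-0.4387, 0.0962, -0.0049] [-0.0223, -0.0176, -0.097] mm 269.0 deg 18.2
```

Request:
play_rows(commands=[[[-0.01,0.002,0,0,0,-0.002,1],[-0.035,0.008,0,-0.002,-0.001,-0.008,1],[-0.07,0.015,-0.001,-0.004,-0.003,-0.016,1],[-0.11,0.024,-0.001,-0.006,-0.004,-0.024,1],[-0.15,0.033,-0.002,-0.008,-0.006,-0.033,1],[-0.19,0.042,-0.002,-0.01,-0.008,-0.042,1],[-0.23,0.05,-0.003,-0.012,-0.009,-0.051,1],[-0.27,0.059,-0.003,-0.014,-0.011,-0.06,1]]])

```text
time: 13.45
tool_pos: [0.5745, -0.1847, 0.2747]
tcp_rot: [-2.12, -2.15, 0.173]
wrist_force: [0.4, -0.6, -1.1]
width: 0.267
grip_force: 99.9
```

```bash
python3 -c "
from fit import *
s=bot.read_state(); g=np.load('grasp.npy')
T,_=frame(7.5,-8); e=np.array([g[0]+.01,g[1],.27]); rows(e,T,s)"
```

```text
row [-0.1701, 0.0039, 0.0068] [-0.0076, -0.0065, -0.0367] mm 102.0 deg 6.8
```

Request:
play_rows(commands=[[[-0.035,0.001,0.001,-0.002,-0.001,-0.008,1],[-0.07,0.002,0.003,-0.003,-0.003,-0.016,1],[-0.105,0.0025,0.004,-0.005,-0.004,-0.024,1],[-0.135,0.003,0.006,-0.006,-0.006,-0.031,1],[-0.155,0.004,0.007,-0.0076,-0.0065,-0.0367,1],[-0.167,0.004,0.007,-0.0076,-0.0065,-0.0367,1],[-0.17,0.004,0.007,-0.0076,-0.0065,-0.0367,1],[-0.17,0.004,0.007,-0.0076,-0.0065,-0.0367,1]]])

```text
time: 14.25
tool_pos: [0.5778, -0.2852, 0.2704]
tcp_rot: [-2.01, -2.288, 0.159]
wrist_force: [0.2, 0.7, -2.5]
width: 0.271
grip_force: 99.9
```

```bash
python3 -c "
from fit import *
s=bot.read_state(); g=np.load('grasp.npy'); print(s['tool_pos'],s['wrist_force'])
for z,p in ((.22,-6),(.17,-2),(.14,-1),(.127,0)):
  T,_=frame(7.5,p); rows([g[0],g[1],z],T,s)"
```

```text
[ 0.57782978 -0.28524564  0.27039405] [ 0.22693894  0.66646527 -2.45555012]
row [-0.0002, -0.0054, 0.0856] [-0.0109, -0.0001, -0.0005] mm 51.0 deg 2.0
row [-0.0002, 0.0062, 0.1681] [-0.0332, -0.0001, -0.0005] mm 101.0 deg 6.0
row [-0.0003, 0.0131, 0.2176] [-0.0387, -0.0001, -0.0005] mm 131.0 deg 7.0
row [-0.0003, 0.0161, 0.2391] [-0.0443, -0.0001, -0.0005] mm 144.0 deg 8.0
```

Request:
play_rows(commands=[[[0,-0.002,0.03,-0.004,0,0,1],[0,-0.0045,0.07,-0.009,0,0,1],[0,-0.001,0.11,-0.018,0,0,1],[0,0.0035,0.15,-0.028,0,0,1],[0,0.009,0.188,-0.035,0,0,1],[0,0.0131,0.218,-0.0387,0,0,1],[0,0.0155,0.234,-0.043,0,0,1],[0,0.0161,0.239,-0.0443,0,0,1]]])

```text
time: 15.05
tool_pos: [0.567, -0.2857, 0.1262]
tcp_rot: [-2.071, -2.36, -0.0]
wrist_force: [-0.0, 0.4, -2.1]
width: 0.266
grip_force: 100.0
```

```bash
python3 -c "
from fit import *
bot.read_camera('top')
s=bot.read_state(); g=np.load('grasp.npy'); print(s['tool_pos'],s['wrist_force'],s['torque'])
T,_=frame(7.5,0)
for z in (.124,.121): rows([g[0],g[1],z],T,s)"
```

```text
[ 0.56739644 -0.28602896  0.12665465] [-0.09290703 -0.1687229  -1.95772084] [ 0.01584728  0.0125667  -0.00383016]
row [-0.0012, 0.0002, 0.0044] [-0.0001, -0.0002, -0.0002] mm 3.0 deg 0.1
row [-0.0012, 0.0002, 0.0094] [-0.0001, -0.0002, -0.0002] mm 6.0 deg 0.1
```

Request:
play_rows(commands=[[[-0.001,0,0.0045,0,0,0,1],[-0.001,0,0.007,0,0,0,1],[-0.001,0,0.007,0,0,0,1]]])

```text
time: 15.4
tool_pos: [0.5686, -0.2875, 0.124]
tcp_rot: [2.071, 2.359, 0.001]
wrist_force: [-0.3, -0.1, -2.4]
width: 0.266
grip_force: 100.0
```

Request:
play_rows(commands=[[[0,0,0.0025,0,0,0,1],[0,0,0.0025,0,0,0,1]]])

```text
time: 15.6
tool_pos: [0.5681, -0.2873, 0.122]
tcp_rot: [2.072, 2.36, 0.0]
wrist_force: [-0.7, -0.8, -2.6]
width: 0.269
grip_force: 100.0
```

Request:
play_rows(commands=[[[0,0,0.002,0,0,0,1],[0,0,0.002,0,0,0,1]]])

```text
time: 15.8
tool_pos: [0.5682, -0.2874, 0.1208]
tcp_rot: [2.072, 2.36, 0.001]
wrist_force: [-0.1, 0.2, -1.5]
width: 0.273
grip_force: 100.1
```

Request:
play_rows(commands=[[[0,0,0.002,0,0,0,1],[0,0,0.002,0,0,0,1]]])

```text
time: 16.0
tool_pos: [0.5682, -0.2874, 0.1207]
tcp_rot: [2.072, 2.36, 0.001]
wrist_force: [-1.5, 2.0, 4.9]
width: 0.27
grip_force: 101.2
```

Request:
play_rows(commands=[[[0,0,-0.001,0,0,0,1],[0,0,-0.001,0,0,0,1]]], force=20)

```text
time: 16.2
tool_pos: [0.5682, -0.2874, 0.1207]
tcp_rot: [2.072, 2.36, 0.001]
wrist_force: [-0.8, 0.5, 4.1]
width: 0.267
grip_force: 100.7
```

Request:
play_rows(commands=[[[0,0,0,0,0,0,0.3],[0,0,0,0,0,0,0],[0,0,0,0,0,0,-1],[0,0,0,0,0,0,-1],[0,0,0,0,0,0,-1],[0,0,0,0,0,0,-1]]])

```text
time: 16.8
tool_pos: [0.568, -0.2873, 0.1199]
tcp_rot: [2.072, 2.36, 0.0]
wrist_force: [-0.9, 0.0, 0.4]
width: 0.996
grip_force: 0.0
```

Request:
play_rows(commands=[[[0,0,-0.02,0,0,0,-1],[0,0,-0.06,0,0,0,-1],[0,0,-0.12,0,0,0,-1],[-0.03,-0.03,-0.2,0,0,0,-1],[-0.1,-0.038,-0.22,0,0,0,-1],[-0.1,-0.038,-0.22,0,0,0,-1],[-0.1,-0.038,-0.22,0,0,0,-1]]])

```text
time: 17.5
tool_pos: [0.5532, -0.3506, 0.2536]
tcp_rot: [2.073, 2.357, 0.001]
wrist_force: [-0.1, -0.8, -0.6]
width: 1.002
grip_force: 0.0
```

```bash
python3 - <<'E'
from fit import *
s=bot.read_state(); print(s['tool_pos'],s['wrist_force'],s['width'])
p=bot.camera_params('wrist'); w=bot.read_camera('wrist'); d=bot.read_camera('side')
old=cv2.imread('pics/side0.png')
print('side diff scoop area',cv2.absdiff(d,old)[135:195,240:275].mean())
out=np.zeros((600,800,3),np.uint8)
out[:384]=cv2.resize(w,(800,600),interpolation=cv2.INTER_CUBIC)[30:414]
out[390:,:300]=cv2.resize(d[135:205,215:315],(300,210),interpolation=cv2.INTER_CUBIC)
out[390:,310:610]=cv2.resize(old[135:205,215:315],(300,210),interpolation=cv2.INTER_CUBIC)
cv2.imwrite('pics/fin.png',out)
E
```

```text
[ 0.55315056 -0.35064234  0.2535663 ] [-0.05259364 -0.78923691 -0.56517797] 1.0015738678905222
side diff scoop area 10.876825396825398
```

View pics/fin.png

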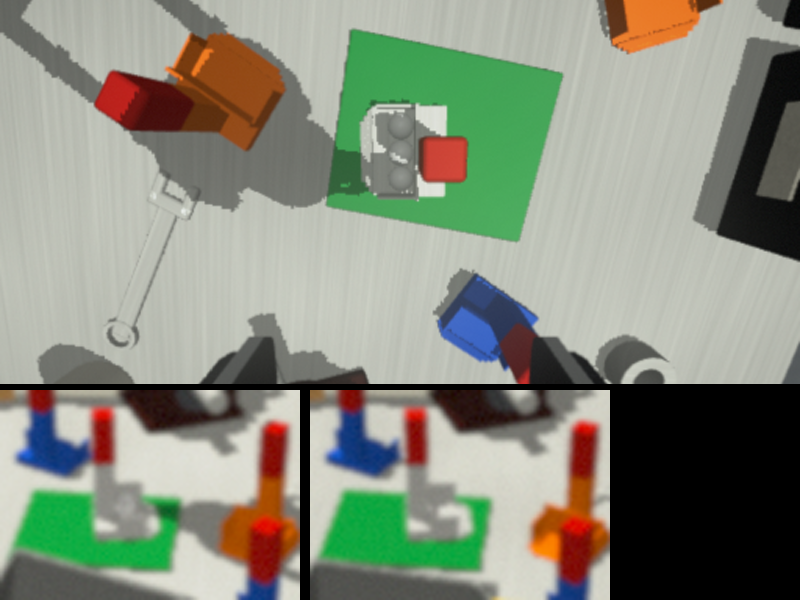

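The scoop stands upright on the mat where it began, with the three balls in its pocket: (400,127), (401,152) and (400,178). The gripper is clear.

```bash
python3 -c "
from workcell import bot
print(bot.finish_job())"
```

```text
the job is handed in; nothing more can be done
None
```

The job is done and handed in: the bin is fully tipped, and the scoop is back upright on the green mat at its old spot with all three balls in it, released at about 17 s of the 64 s allowed. I viewed 11 pictures, one over the limit of 10.

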